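# Index the can table to its click and load the next film can

### The job

The hand index table was left standing between two clicks. Gently push its dial round anticlockwise (seen from above) by one of the upright posts until you feel it drop into the next click and it stays there by itself; then stand the film can that is waiting on the bench upright in the empty nest, fully down, leaving the dial in its click. Do not force the dial, and leave the five cans already in their nests and the other things on the bench as they are.

Things in the scene. Friction and masses are not known exactly. Their poses are not given: they have to be found in the camera images.
- base: Fixed base of the index table: grey casting 230 x 230 mm, 26 mm high. Origin: on the dial's axis at bench height, z up. Its -x side is the loading side and faces the robot (within 0.45 rad). On its +x side a black label reader stands on a bracket, 140 to 200 mm from the axis, 60 mm wide, 128 mm high: keep clear of it.
- dial: Round aluminium dial, 260 mm across, 12 mm thick, turning freely round about the base's axis. Origin: on the axis at its underside, 60 mm above the bench; axes turn with it. Six nests on an 85 mm radius, every 60 degrees from its x axis, all filled with cans but the one at 180 degrees. Hub 52 mm across, 16 mm high. It starts between clicks, 0.42 to 0.73 rad clockwise of the base's axes.
- post (a point): Top centre of the push post at 210 degrees of the dial. Six such plain steel posts, 12 mm across, stand 42 mm above the dial's top face on a 115 mm radius, at 30, 90, 150, 210, 270 and 330 degrees. Between clicks the dial only drags (1 to 3 N at a post) and stays where it is left. To drive it out of a click takes about 15 N at a post: a push that suddenly meets 6 to 8 N is in the click.
- plunger (a joint): Spring detent rollers hidden under the dial: depth pressed, in m; 0 = home in a notch (click), 0.0024 = riding between clicks; readings noisy. Clicks are 60 degrees apart; the next has dial and base axes parallel within 0.2 rad either way (hand-trimmed, not shown: feel for it). Within 3 degrees (6 mm at a post) the dial jumps into the notch and the push falls to nothing; let go, it centres itself.
- nest (a point): The empty nest (dial's -x side): centre of its floor, which is the dial's top face. Like all nests a black collar, inside 37 mm across, outside 44 mm, 9 mm high. Axes those of the dial. At the next click it is at the loading side.
- can_mid (a point): The waiting film can, standing on the bench left of the index table: aluminium screw-lid can, 33 mm across, 52 mm high, with a paper band, about 40 g. The point is its centre, half-way up; z along the can.
- can_a_mid (a point): A film can of the same kind (33 x 52 mm) standing in the nest at 240 degrees of the dial: its centre, half-way up. It rides round with the dial and must stay upright in its nest.
- can_b_mid (a point): A film can of the same kind (33 x 52 mm) standing in the nest at 300 degrees of the dial: its centre, half-way up. It rides round with the dial and must stay upright in its nest.
- can_c_mid (a point): A film can of the same kind (33 x 52 mm) standing in the nest at 0 degrees of the dial: its centre, half-way up. It rides round with the dial and must stay upright in its nest.
- can_d_mid (a point): A film can of the same kind (33 x 52 mm) standing in the nest at 60 degrees of the dial: its centre, half-way up. It rides round with the dial and must stay upright in its nest.
- can_e_mid (a point): A film can of the same kind (33 x 52 mm) standing in the nest at 120 degrees of the dial: its centre, half-way up. It rides round with the dial and must stay upright in its nest.
- tape: Bystander: roll of masking tape lying flat, 104 mm across, 18 mm high, right of the index table. Origin: centre of its underside.
- core: Bystander: black plastic film core lying flat, 50 mm across, 16 mm high with a 25 mm bore, beyond the waiting can. Origin: centre of its underside.
- loupe: Bystander: black eye loupe standing on the bench, 42 mm across, 44 mm high, left of the waiting can. Origin: centre of its underside.
- cement: Bystander: small amber cement bottle with a black cap, 44 mm across, 85 mm high, left of the waiting can. Origin: centre of its underside.
- scissors: Bystander: scissors with black handles lying flat, about 150 mm long, right of the index table. Origin: centre of its underside.
Not all that is in view belongs to the job. What is shaped like the part that bears can_e_mid but blue or yellow is not meant.

How it is judged:
On the way, in this order (a step that is already met when the one before it is completed fails the run):
1. the dial is in the next click, let go, with the empty nest at the loading side and still empty (value of joint plunger below 0.001 m and x of nest in the frame of base below 0 m and y of nest in the frame of base between -0.04 and 0.04 m and contact force between each of the fingers, the arm and dial below 0.3 N and horizontal distance between can_mid and nest above 0.05 m), for 0.3 s.
2. the waiting can stands upright and fully down in the empty nest, the dial still in the click (value of joint plunger below 0.001 m and x of nest in the frame of base below 0 m and y of nest in the frame of base between -0.04 and 0.04 m and horizontal distance between can_mid and nest below 0.005 m and z of can_mid in the frame of nest between 0.022 and 0.0285 m and angle between can_mid's own z axis and vertical below 0.06 rad), for 0.2 s.
At the end, for the whole second after the job is handed in: Detent home in the notch (plunger under 1 mm) at the click with the empty nest on the loading side; the waiting can upright (0.06 rad) in it, within 5 mm of its axis and 2.5 mm of its floor, let go; the five other cans upright in their nests (all of step 2 and contact force between each of the fingers, the arm and dial below 0.3 N and angle between each of can_a_mid, can_b_mid, can_c_mid, can_d_mid, can_e_mid's own z axis and vertical below 0.1 rad); the robot touches nothing.
It fails at once if the dial is forced: the robot presses on it with more than 25 N (contact force between any of the fingers, the arm and dial above 25 N).
It fails at once if a can in one of the other nests is lifted by 8 mm, tipped by 0.25 rad or thrown out of its nest (height (world z) of any of can_a_mid, can_b_mid, can_c_mid, can_d_mid, can_e_mid above 0.106 m or height (world z) of any of can_a_mid, can_b_mid, can_c_mid, can_d_mid, can_e_mid below 0.09 m or angle between any of can_a_mid, can_b_mid, can_c_mid, can_d_mid, can_e_mid's own z axis and vertical above 0.25 rad).
It fails at once if another thing on the bench is moved by more than 30 mm (distance of any of tape, core, loupe, cement, scissors from where it was at the start of the episode above 0.03 m).
It also fails if it takes over 67 s, if anything falls off the work surface, if the arm or the gripper's body presses on something with over 40 N, if the wrist force passes 120 N, or if a joint passes its speed limit or range.

### The arm

A 6-joint arm with a two-finger parallel gripper is mounted at the origin on the work surface. World frame = base frame: x ahead of the robot, y to its left, z up, the work surface at z = 0. Lengths are in m, angles in rad, forces in N, time in s.
With the tool pointing down it reaches from about 0.2 to 0.875 m from the base axis. Payload 3.4 kg.
Tool frame: the origin (TCP) lies at the very end of the fingers, on their centre line; the grasp point (between the pads) lies 19 mm behind it; z points along the fingers, y is the line along which they close (so a half turn about z gives the same grasp; the last joint's range is limited). The gripper opens to 94 mm and grips with 3 to 60 N. Pads are 16 mm wide; open, the fingers measure 119 mm over their backs; the gripper's body (75 mm by 177 mm) begins 78 mm behind the grasp point.
Start: joints at [-1.466, 0.276, 1.505, -0, 1.361, -0.121], TCP at [0.129, -0.56, 0.205] pointing down, gripper open.
Joint ranges: [-2.89, 2.89], [-0.75, 2.08], [0.22, 2.7], [-1.18, 4.32], [0.11, 2.71], [-2.7, 2.7]. Speed limits (rad/s): [2.57, 2.57, 3.14, 3.14, 3.14, 3.14].

### API

Orientations are given as a unit quaternion [x, y, z, w].
In Python, from plant import manip, vision gives the robot as it stands.
- The arm moves only by the tool drive_tool, never from a script. Its argument "increments" is a list of rows, each a list of 3 entries, a list of its own where there are three numbers: the shift along the tool's x, y, z in m, then the turn, a rotation vector about the tool's x, y, z in degrees, then the opening, from 0 (shut) to 1 (fully open). A call has 1 to 20 rows; each row is the pose to reach, as a shift and turn from the pose commanded when the call began, along the tool's axes at that moment; what a row does not reach only later rows make up. A row lasts 1/8 s, in which the tool goes at most 62.5 mm and 10.7 degrees, less where a joint would pass 70% of its speed; a pose out of reach is approached as far as the arm can. A call with a gripper value outside its range is refused whole. The fingers move at their own pace and stop on an object; "force" is the grip in N (left out, the last holds). Time passes only in rows, so rows that repeat a pose let the fingers close. It gives the time, the measured TCP pose, the force, the opening and the grip force at its end, in the units of the state.
- manip.read_state(): the state, without advancing time (a new reading comes with each control period).
- vision.camera(name): name is "scene" or "top" or "wrist"; returns a dict with "pixels" (420x560x3 uint8, red, green, blue), "mtx" (3x3 intrinsics, pixels), "cam_to_world" (4x4, takes a point from camera to world coordinates). Camera axes: x right, y down, z forward; pixel columns grow to the right and rows downward; lengths in m; the calibration is good to about 2 mm. A picture is of the moment at which its call begins. There is no depth.
- manip.finish_job(): hands the job in; it is judged then, once.
The state is a dict: "t": time; "joints": joint angles; "qvel": joint speeds; "joint_torque": joint torques, N m; "position": TCP position; "tcp_rot": TCP orientation; "ft_force": force on the tool from outside, world axes, zero at the start; "moment": the same for the moment, N m; "grip_width": finger opening in m; "finger_force": force on a finger pad.
Only numpy, scipy, OpenCV 4.12 (cv2) and the standard library are available. Lean on these libraries where they do the work, as an engineer would, in place of code of your own. Each camera call takes 0.05 s, during which the arm holds its last target. There are 200 camera calls.

## Working session

There is one attempt and no reset: what is moved stays moved. The work goes in short steps, Python scripts to look and compute and a tool call to move; the robot and the scene stay as the last step left them, time stands still between calls to the robot, and variables do not carry over. Pictures are saved under pics/ and viewed, at most 10 in all, crops included, and the job is handed in when it is done.

Besides the shell and the picture viewer there is one more tool, called after "Emit:" as name(argument=value, ...) on one line, values as JSON. drive_tool: Moves the arm, as the interface text tells. Its arguments: {"type":"object","properties":{"increments":{"type":"array","items":{"type":"array"}},"force":{"type":"number"}},"required":["increments"]}

```bash
mkdir -p pics; ls; python3 - <<'E'
from plant import manip, vision
import cv2,pickle
for n in ["top","scene"]:
    c=vision.camera(n); pickle.dump(c,open(n+'.pkl','wb'))
    cv2.imwrite(f'pics/{n}1.png',cv2.resize(c['pixels'][:,:,::-1],(800,600),interpolation=cv2.INTER_CUBIC))
    print(n,c['mtx'],c['cam_to_world'].round(4))
print(manip.read_state())
E
```

```text
pics
top [[445.493764     0.         291.63513705]
 [  0.         445.493764   211.92238904]
 [  0.           0.           1.        ]] [[ 0.0204 -0.9935  0.1121  0.4138]
 [-0.9996 -0.0222 -0.0149  0.0227]
 [ 0.0172 -0.1118 -0.9936  1.566 ]
 [ 0.      0.      0.      1.    ]]
scene [[475.79131405   0.         283.6243712 ]
 [  0.         475.79131405 210.53210769]
 [  0.           0.           1.        ]] [[-0.3248  0.4732 -0.8189  1.5464]
 [ 0.9457  0.1757 -0.2736  0.3475]
 [ 0.0144 -0.8633 -0.5045  0.7253]
 [ 0.      0.      0.      1.    ]]
{'t': 0.1, 'joints': array([-1.46598091e+00,  2.76506199e-01,  1.50595579e+00, -9.81900946e-06,
        1.36071385e+00, -1.20962336e-01]), 'qvel': array([-0.00047385, -0.00109941, -0.00394222,  0.00031976,  0.00074907,
       -0.00018852]), 'joint_torque': array([ 1.00473349e-03, -4.05458093e+01, -2.37779725e+01,  7.04053394e-02,
        2.99286400e-02, -4.44397415e-05]), 'position': array([ 0.12868228, -0.55991008,  0.20472604]), 'tcp_rot': array([ 9.93634388e-01,  1.12650239e-01,  1.59021986e-06, -7.91604483e-04]), 'ft_force': array([ 0.5561855 , -0.32119929,  0.40143272]), 'moment': array([ 0.00633686, -0.03894407, -0.02451549]), 'finger_force': 0.0, 'grip_width': 0.0939995744624785}
```

View pics/top1.png

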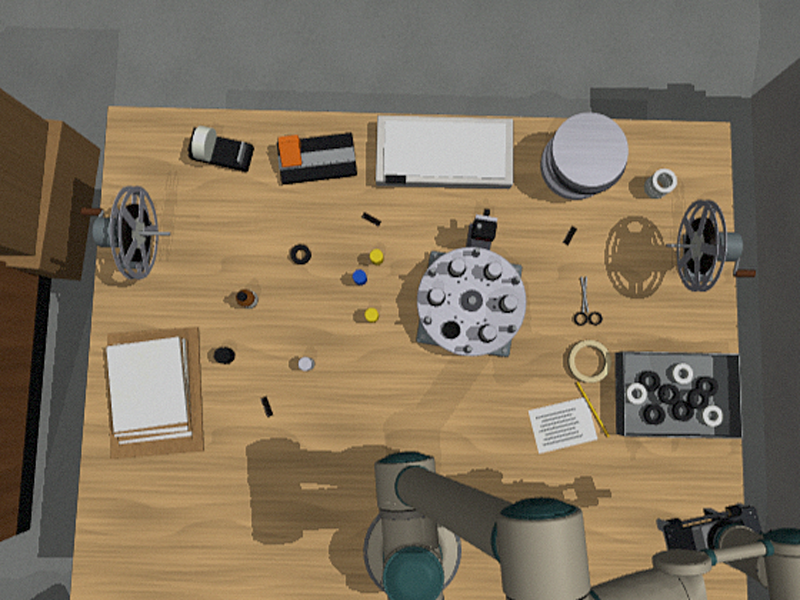

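View pics/scene1.png

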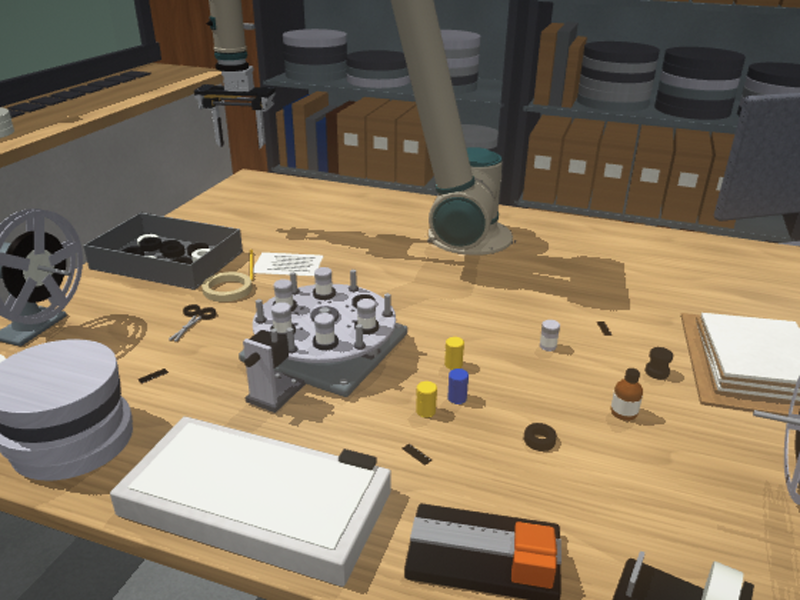

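The top view shows the dial at about (472,300). Its empty black nest is at (451,329), lower left. The cans on the bench are silver with a paper band at (305,364), blue at (359,277), and yellow at (376,256) and (371,314). Only the silver one fits the waiting can, so I'll confirm it in an enlarged crop.

```bash
cat > h.py <<'E'
import numpy as np,pickle,cv2
def ray(c,u,v,z):
    M=c['cam_to_world'];d=M[:3,:3]@np.linalg.inv(c['mtx'])@[u,v,1];o=M[:3,3]
    return o+d*(z-o[2])/d[2]
def proj(c,P):
    M=c['cam_to_world'];p=(np.asarray(P)-M[:3,3])@M[:3,:3];q=p@c['mtx'].T
    return q[...,:2]/q[...,2:]
E
python3 - <<'E'
import pickle,cv2,numpy as np
t=pickle.load(open('top.pkl','rb'))['pixels'][:,:,::-1];s=pickle.load(open('scene.pkl','rb'))['pixels'][:,:,::-1]
a=cv2.resize(t[165:260,280:375],(500,500),interpolation=cv2.INTER_CUBIC)  # x5.263
b=cv2.resize(t[235:275,190:235],(270,240),interpolation=cv2.INTER_CUBIC) # x6
d=cv2.resize(s[215:255,365:410],(270,240),interpolation=cv2.INTER_CUBIC)
r=np.zeros((500,270,3),np.uint8);r[:240]=b;r[250:490]=d
cv2.imwrite('pics/crop1.png',np.hstack([a,r]))
E
```

```text
(no output)
```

View pics/crop1.png

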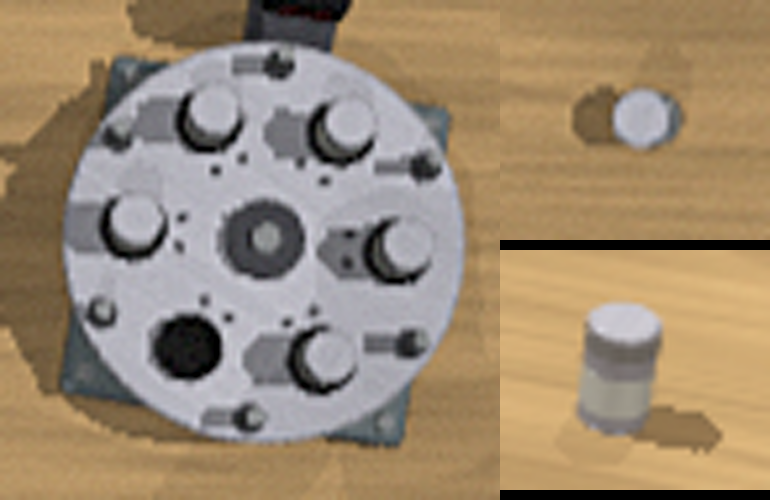

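The crop confirms it: a silver can with a pale paper band, top at about (213.2,254.2) in the raw top image. The dial centre is at crop (263,242), the empty nest at (187,347), and the post tops are readable. Next I fit the poses.

```bash
python3 - <<'E'
from h import *
from scipy.optimize import least_squares
t=pickle.load(open('top.pkl','rb'));s=pickle.load(open('scene.pkl','rb'))
f=lambda p:np.array([280,165])+np.array(p)/5.263-.5
posts=np.array([f(p) for p in [(285,62),(427,162),(414,340),(251,416),(103,311),(122,130)]])
W=np.array([ray(t,*p,.114) for p in posts]);c=W.mean(0);print('posts',W.round(4),'c',c,'r',np.hypot(*(W-c)[:,:2].T))
print('dial c',ray(t,*f((263.5,242)),.072),'nest',ray(t,*f((187,347)),.076))
d=W-c;ang=np.degrees(np.arctan2(d[:,1],d[:,0]));print('ang',ang)
C=[ray(t,*f(p),.026) for p in [(120,60),(447,108),(62,388),(403,445)]];C=np.array(C);print('corners',C.round(3),C.mean(0))
a=C[0]-C[2];b=C[1]-C[3];print('yaw',[np.degrees(np.arctan2(v[1],v[0])) for v in (a,b)])
print('can top',ray(t,213.2,254.2,.052),'scene',ray(s,365+124/6-.5,215+74/6-.5,.052))
n=ray(t,*f((187,347)),.076)-c;print('nest ang',np.degrees(np.arctan2(n[1],n[0])),np.hypot(*n[:2]))
E
```

```text
posts [[ 0.6997 -0.1359  0.114 ]
 [ 0.6381 -0.2258  0.114 ]
 [ 0.526  -0.218   0.114 ]
 [ 0.4766 -0.117   0.114 ]
 [ 0.5398 -0.0241  0.114 ]
 [ 0.654  -0.0339  0.114 ]] c [ 0.58904053 -0.12577489  0.114     ] r [0.1111347  0.11137322 0.11171588 0.11275641 0.11293741 0.11248702]
dial c [ 0.59021719 -0.12778538  0.072     ] nest [ 0.52129943 -0.07930355  0.076     ]
ang [  -5.21472937  -63.86153518 -124.36607447  175.52877707  115.82583198
   54.74156596]
corners [[ 0.716 -0.035  0.026]
 [ 0.688 -0.254  0.026]
 [ 0.496 -0.001  0.026]
 [ 0.464 -0.226  0.026]] [ 0.59097778 -0.1289583   0.026     ]
yaw [np.float64(-8.856181153480904), np.float64(-7.221545675890975)]
can top [0.4352727  0.26174657 0.052     ] scene [0.44060373 0.26422047 0.052     ]
nest ang 145.54933132302637 0.08214889724780279
```

Emit:
drive_tool(increments=[[[0.437, -0.383, 0], [0, 0, 0], 0], [[0.437, -0.383, 0], [0, 0, 0], 0], [[0.437, -0.383, 0], [0, 0, 0], 0], [[0.437, -0.383, 0], [0, 0, 0], 0], [[0.437, -0.383, 0], [0, 0, 0], 0], [[0.437, -0.383, 0], [0, 0, 0], 0], [[0.437, -0.383, 0], [0, 0, 0], 0], [[0.437, -0.383, 0], [0, 0, 0], 0], [[0.437, -0.383, 0], [0, 0, 0], 0], [[0.437, -0.383, 0], [0, 0, 0], 0], [[0.437, -0.383, 0], [0, 0, 0], 0], [[0.437, -0.383, 0], [0, 0, 0], 0], [[0.437, -0.383, 0], [0, 0, 0], 0], [[0.437, -0.383, 0], [0, 0, 0], 0]])

```text
t: 1.85
position: [0.4685, -0.0902, 0.2055]
tcp_rot: [0.994, 0.112, 0.0, 0.0]
ft_force: [0.2, -0.5, -0.2]
grip_width: 0.0008
finger_force: 0.0
```

Emit:
drive_tool(increments=[[[0, 0, 0.06], [0, 0, 0], 0], [[0, 0, 0.12], [0, 0, 0], 0], [[0, 0, 0.12], [0, 0, 0], 0], [[0, 0.003, 0.12], [0, 0, 0], 0], [[0, 0.006, 0.12], [0, 0, 0], 0], [[0, 0.008, 0.12], [0, 0, 0], 0], [[0, 0.01, 0.12], [0, 0, 0], 0], [[0, 0.01, 0.12], [0, 0, 0], 0]])

```text
t: 2.85
position: [0.4714, -0.0992, 0.0858]
tcp_rot: [0.994, 0.113, 0.0, 0.0]
ft_force: [1.1, 0.7, 1.2]
grip_width: 0.0006
finger_force: 0.0
```

```bash
python3 - <<'E'
from plant import manip, vision
import cv2,pickle,numpy as np
a=vision.camera('wrist');b=vision.camera('top');s=vision.camera('scene')
pickle.dump(b,open('top2.pkl','wb'))
A=cv2.resize(a['pixels'],(400,300));B=cv2.resize(b['pixels'][165:260,280:375],(400,400),interpolation=cv2.INTER_CUBIC)
S=cv2.resize(s['pixels'][175:265,160:295],(400,267),interpolation=cv2.INTER_CUBIC)
o=np.zeros((580,800,3),np.uint8);o[:300,:400]=A;o[:400,400:]=B;o[305:572,:400]=S
cv2.imwrite('pics/c2.png',o[:,:,::-1]);print(manip.read_state()['position'])
E
```

```text
[ 0.47107976 -0.09901444  0.08548204]
```

View pics/c2.png

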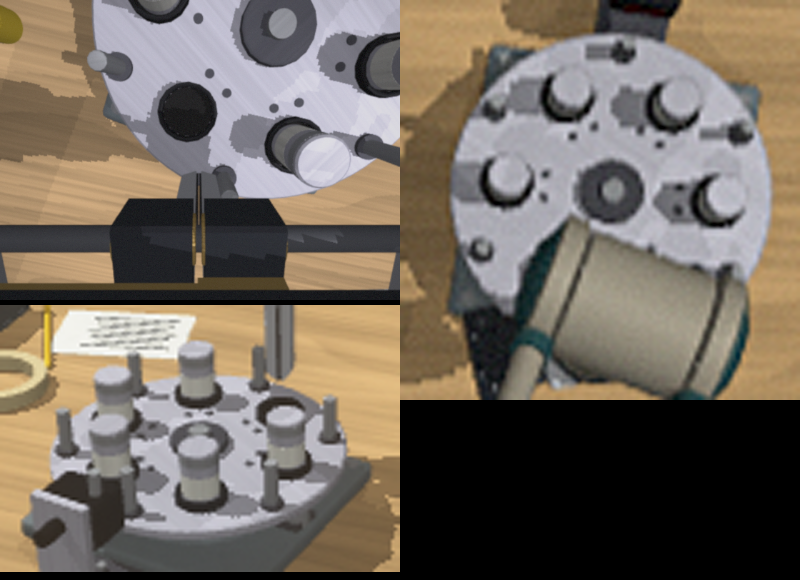

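The wrist and scene views show the closed fingers just on the anticlockwise-push side of the 210° post. I'll start pushing along the arc.

Emit:
drive_tool(increments=[[[-0.001, 0.002, 0], [0, 0, 0], 0], [[-0.001, 0.004, 0], [0, 0, 0], 0], [[-0.002, 0.006, 0], [0, 0, 0], 0], [[-0.002, 0.008, 0], [0, 0, 0], 0], [[-0.003, 0.01, 0], [0, 0, 0], 0], [[-0.003, 0.012, 0], [0, 0, 0], 0], [[-0.004, 0.014, 0], [0, 0, 0], 0], [[-0.004, 0.016, 0], [0, 0, 0], 0], [[-0.004, 0.018, 0], [0, 0, 0], 0], [[-0.004, 0.02, 0], [0, 0, 0], 0]])

```text
t: 4.25
position: [0.4712, -0.1195, 0.0852]
tcp_rot: [0.994, 0.113, -0.001, -0.0]
ft_force: [-3.5, 3.0, 0.7]
grip_width: 0.0004
finger_force: 1.9
```

```bash
cat > st.py <<'E'
from plant import manip
s=manip.read_state();f=s['ft_force'];p=s['position']
print(p.round(4),'f_push(toolside, + = resist)',-( .2239*f[0]-.9746*f[1]),'fx',.9746*f[0]+.2239*f[1],'fz',f[2],'ey',.2239*(p[0]-.59)-.9746*(p[1]+.1275))
E
python3 st.py
```

```text
[ 0.4712 -0.1195  0.0852] f_push(toolside, + = resist) 3.6738495500217514 fx -2.752823966554298 fz 0.6787246753082471 ey -0.034421466412426056
```

Emit:
drive_tool(increments=[[[0, 0.0015, 0], [0, 0, 0], 0], [[0, 0.003, 0], [0, 0, 0], 0], [[-0.001, 0.0045, 0], [0, 0, 0], 0], [[-0.001, 0.006, 0], [0, 0, 0], 0]])

```text
t: 4.75
position: [0.4726, -0.1257, 0.0854]
tcp_rot: [0.994, 0.113, 0.001, 0.0]
ft_force: [-1.6, 2.6, -3.1]
grip_width: 0.0002
finger_force: 1.6
```

```bash
python3 st.py
```

```text
[ 0.4726 -0.1257  0.0854] f_push(toolside, + = resist) 2.8923312002687656 fx -0.9639798924190314 fz -3.1405166413299477 ey -0.02800083639561641
```

Emit:
drive_tool(increments=[[[0, 0.0015, 0], [0, 0, 0], 0], [[0, 0.003, 0], [0, 0, 0], 0], [[0, 0.0045, 0], [0, 0, 0], 0], [[0, 0.006, 0], [0, 0, 0], 0]])

```text
t: 5.25
position: [0.4733, -0.1315, 0.0855]
tcp_rot: [0.994, 0.113, -0.0, 0.0]
ft_force: [-2.1, 3.3, -0.8]
grip_width: 0.0005
finger_force: 1.6
```

```bash
python3 st.py
```

```text
[ 0.4733 -0.1315  0.0855] f_push(toolside, + = resist) 3.725240503954962 fx -1.348304656158688 fz -0.8053069146743806 ey -0.022250413081504442
```

Emit:
drive_tool(increments=[[[0, 0.0015, 0], [0, 0, 0], 0], [[0, 0.003, 0], [0, 0, 0], 0], [[0, 0.0045, 0], [0, 0, 0], 0]])

```text
t: 5.62
position: [0.4741, -0.1359, 0.0855]
tcp_rot: [0.994, 0.113, -0.0, 0.0]
ft_force: [-2.2, 2.7, -0.2]
grip_width: 0.0004
finger_force: 1.6
```

Emit:
drive_tool(increments=[[[0, 0.0015, 0], [0, 0, 0], 0], [[0, 0.003, 0], [0, 0, 0], 0], [[0, 0.0045, 0], [0, 0, 0], 0]])

```text
t: 6.0
position: [0.4757, -0.1405, 0.0856]
tcp_rot: [0.994, 0.113, 0.0, 0.0]
ft_force: [-1.7, 2.0, -0.6]
grip_width: 0.0003
finger_force: 1.1
```

Emit:
drive_tool(increments=[[[0, 0.0015, 0], [0, 0, 0], 0], [[0, 0.003, 0], [0, 0, 0], 0], [[0, 0.0045, 0], [0, 0, 0], 0]])

```text
t: 6.38
position: [0.4774, -0.1453, 0.0859]
tcp_rot: [0.994, 0.113, 0.001, 0.001]
ft_force: [0.3, -0.3, 0.3]
grip_width: 0.0005
finger_force: 0.0
```

```bash
python3 st.py
```

```text
[ 0.4774 -0.1453  0.0859] f_push(toolside, + = resist) -0.338364059095341 fx 0.2425066791649767 fz 0.2852766269887547 ey -0.00783771113990784
```

The push fell to zero, so the dial has jumped into the notch. I'll back off, lift and look.

Emit:
drive_tool(increments=[[[0, -0.006, 0], [0, 0, 0], 0], [[0, -0.012, 0], [0, 0, 0], 0], [[0, -0.012, 0], [0, 0, 0], 0], [[0, -0.012, 0], [0, 0, 0], 0], [[0, -0.012, -0.06], [0, 0, 0], 0], [[-0.05, -0.06, -0.12], [0, 0, 0], 0.3], [[-0.1, -0.12, -0.12], [0, 0, 0], 1], [[-0.1, -0.17, -0.12], [0, 0, 0], 1], [[-0.1, -0.22, -0.12], [0, 0, 0], 1], [[-0.1, -0.22, -0.12], [0, 0, 0], 1], [[-0.1, -0.22, -0.12], [0, 0, 0], 1]])

```text
t: 7.75
position: [0.3301, 0.0474, 0.2057]
tcp_rot: [0.994, 0.114, 0.001, 0.001]
ft_force: [0.8, -0.5, 0.0]
grip_width: 0.0574
finger_force: 0.0
```

```bash
python3 - <<'E'
from plant import manip, vision
import cv2,pickle,numpy as np
b=vision.camera('top');s=vision.camera('scene');w=vision.camera('wrist')
for n,c in zip(['top3','scene3','wrist3'],[b,s,w]): pickle.dump(c,open(n+'.pkl','wb'))
o=np.zeros((500,800,3),np.uint8);o[:500,:500]=cv2.resize(b['pixels'][165:260,280:375],(500,500),interpolation=cv2.INTER_CUBIC)
o[:225,500:]=cv2.resize(w['pixels'],(300,225));o[230:430,500:]=cv2.resize(s['pixels'][175:265,160:295],(300,200),interpolation=cv2.INTER_CUBIC)
cv2.imwrite('pics/c3.png',o[:,:,::-1]);st=manip.read_state();print(st['t'],st['position'])
E
```

```text
7.9 [0.33056566 0.04630788 0.20533496]
```

View pics/c3.png

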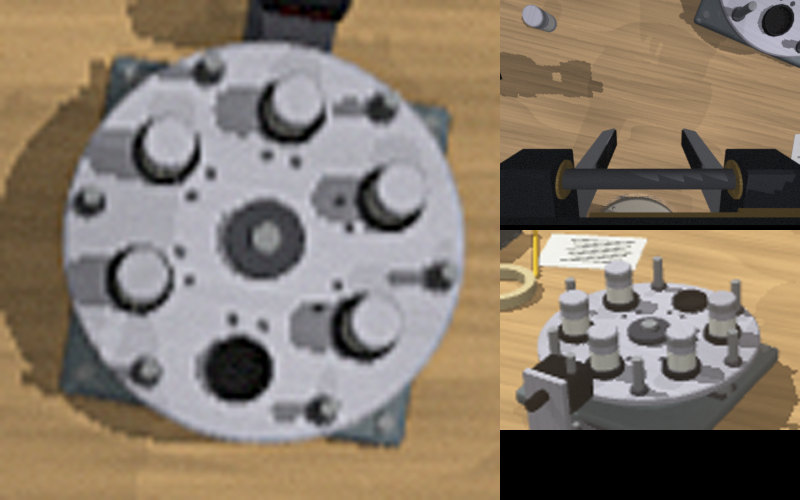

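```bash
python3 - <<'E'
from h import *
t=pickle.load(open('top3.pkl','rb'));w=pickle.load(open('wrist3.pkl','rb'))
f=lambda p:np.array([280,165])+np.array(p)/5.263-.5
W=np.array([ray(t,*f(p),.114) for p in [(211,68),(385,104),(441,273),(323,408),(148,368),(90,201)]])
c=W.mean(0);d=W-c;print(c,np.degrees(np.arctan2(d[:,1],d[:,0])),'r',np.hypot(*d[:,:2].T))
n=ray(t,*f((237,369)),.076);print('nest',n)
print('wrist can',ray(w,37/300*560,16/300*560,.052),'wrist nest',ray(w,278/300*560,20/300*560,.076))
from plant import manip
p=manip.read_state()['position'];M=w['cam_to_world'];print('cam rel tcp',M[:3,3]-p,'axis',M[:3,:3].round(3))
E
```

```text
[ 0.58892357 -0.12535987  0.114     ] [  18.83031999  -40.81126474 -100.69678861 -161.18774062  139.1119171
   79.90890709] r [0.11183306 0.1129068  0.11130937 0.11240734 0.11102197 0.11238481]
nest [ 0.50795877 -0.11137119  0.076     ]
wrist can [0.43504206 0.25485711 0.052     ] wrist nest [ 0.50809767 -0.11355862  0.076     ]
cam rel tcp [0.06516918 0.01478906 0.18025567] axis [[ 0.224 -0.948 -0.228]
 [-0.975 -0.217 -0.054]
 [ 0.002  0.235 -0.972]]
```

The post tops put the dial at about -10.8°, 3° off the base axes. The click was found and the dial stayed. The nest is at about (0.507,-0.112). Now I hover near the can for a matched wrist view.

Emit:
drive_tool(increments=[[[0.092, -0.186, 0], [0, 0, 0], 0.6], [[0.092, -0.186, 0], [0, 0, 0], 0.6], [[0.092, -0.186, 0], [0, 0, 0], 0.6], [[0.092, -0.186, 0], [0, 0, 0], 0.6], [[0.092, -0.186, 0], [0, 0, 0], 0.6], [[0.092, -0.186, 0], [0, 0, 0], 0.6], [[0.092, -0.186, 0], [0, 0, 0], 0.6], [[0.092, -0.186, 0], [0, 0, 0], 0.6]])

```text
t: 8.9
position: [0.3777, 0.2483, 0.2057]
tcp_rot: [0.994, 0.112, 0.0, 0.0]
ft_force: [-0.4, 0.4, 0.3]
grip_width: 0.0561
finger_force: 0.0
```

```bash
python3 - <<'E'
from plant import manip, vision
import cv2,pickle
w=vision.camera('wrist');st=manip.read_state();pickle.dump((w,st),open('w4.pkl','wb'))
cv2.imwrite('pics/w4.png',cv2.resize(w['pixels'][:,:,::-1],(800,600),interpolation=cv2.INTER_CUBIC));print(st['t'],st['position'],st['grip_width'])
E
```

```text
8.95 [0.37776008 0.24855671 0.20570608] 0.056155498005571486
```

View pics/w4.png

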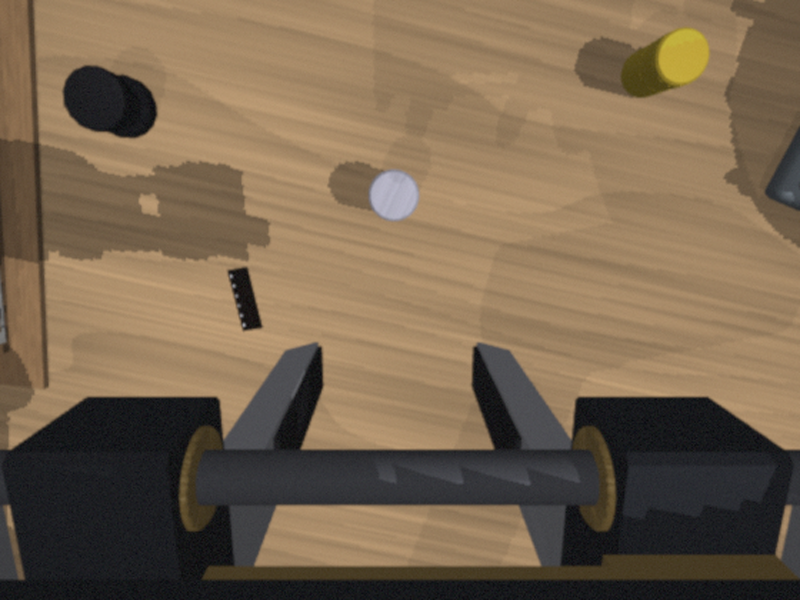

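```bash
python3 - <<'E'
from h import *
w,s=pickle.load(open('w4.pkl','rb'))
p=s['position'];g=w['pixels'].astype(int)
im=cv2.cvtColor(w['pixels'],cv2.COLOR_RGB2HSV)[100:175,240:320]
m=((im[...,1]<60)&(im[...,2]>140)).astype(np.uint8)
n,l,S,C=cv2.connectedComponentsWithStats(m);k=1+S[1:,4].argmax();print(S[k],C[k])
u,v=C[k]+[240,100]
q=ray(w,u,v,.052);d=q-p;ex=np.array([.9746,.2239]);ey=np.array([.2239,-.9746])
print('can',q,'tool x,y',d[:2]@ex,d[:2]@ey,'tcp proj',proj(w,p)*800/560)
E
```

```text
[ 19  18  35  37 996] [35.93273092 36.37449799]
can [0.43438162 0.2623416  0.052     ] tool x,y 0.05826978588730211 -0.0007571902902504239 tcp proj [394.73049332 362.38500495]
```

Emit:
drive_tool(increments=[[[0.058, -0.001, 0], [0, 0, 0], 0.6], [[0.058, -0.001, 0.05], [0, 0, 0], 0.6], [[0.058, -0.001, 0.11], [0, 0, 0], 0.6], [[0.058, -0.001, 0.15], [0, 0, 0], 0.6], [[0.058, -0.001, 0.18], [0, 0, 0], 0.6], [[0.058, -0.001, 0.19], [0, 0, 0], 0.6], [[0.058, -0.001, 0.19], [0, 0, 0], 0.6], [[0.058, -0.001, 0.19], [0, 0, 0], 0.3], [[0.058, -0.001, 0.19], [0, 0, 0], 0.25], [[0.058, -0.001, 0.19], [0, 0, 0], 0.25], [[0.058, -0.001, 0.19], [0, 0, 0], 0.25], [[0.058, -0.001, 0.19], [0, 0, 0], 0.25]], force=10)

```text
t: 10.45
position: [0.4347, 0.2636, 0.0163]
tcp_rot: [0.994, 0.113, 0.001, -0.0]
ft_force: [-0.9, 0.1, 7.2]
grip_width: 0.0327
finger_force: 10.0
```

Emit:
drive_tool(increments=[[[0, 0, -0.03], [0, 0, 0], 0.25], [[0, 0, -0.08], [0, 0, 0], 0.25], [[0, 0, -0.14], [0, 0, 0], 0.25], [[0, 0, -0.2], [0, 0, 0], 0.25], [[0, 0.04, -0.22], [0, 0, 0], 0.25], [[-0.02, 0.09, -0.22], [0, 0, 0], 0.25], [[-0.03, 0.15, -0.22], [0, 0, 0], 0.25], [[-0.04, 0.21, -0.22], [0, 0, 0], 0.25], [[-0.05, 0.27, -0.22], [0, 0, 0], 0.25], [[-0.06, 0.32, -0.22], [0, 0, 0], 0.25], [[-0.07, 0.36, -0.22], [0, 0, 0], 0.25], [[-0.071, 0.382, -0.22], [0, 0, 0], 0.25], [[-0.071, 0.382, -0.22], [0, 0, 0], 0.25], [[-0.071, 0.382, -0.22], [0, 0, 0], 0.25], [[-0.071, 0.382, -0.22], [0, 0, 0], 0.25], [[-0.071, 0.382, -0.22], [0, 0, 0], 0.25]])

```text
t: 12.45
position: [0.4503, -0.124, 0.2356]
tcp_rot: [0.994, 0.113, 0.0, -0.0]
ft_force: [0.1, -0.2, -0.6]
grip_width: 0.033
finger_force: 10.0
```

```bash
python3 - <<'E'
from plant import manip, vision
import cv2,pickle
w=vision.camera('wrist');st=manip.read_state();pickle.dump((w,st),open('w5.pkl','wb'))
cv2.imwrite('pics/w5.png',cv2.resize(w['pixels'][:,:,::-1],(800,600),interpolation=cv2.INTER_CUBIC));print(st['t'],st['position'],st['grip_width'],st['finger_force'])
E
```

```text
12.5 [ 0.450365   -0.12410963  0.2355473 ] 0.03283988203068887 9.999994933605194
```

View pics/w5.png

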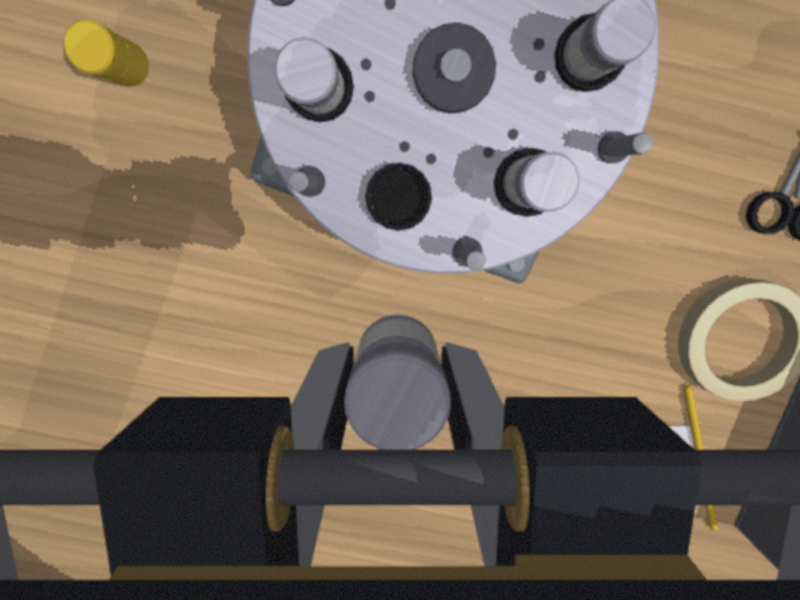

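```bash
python3 - <<'E'
from h import *
w,s=pickle.load(open('w5.pkl','rb'))
p=s['position']
im=cv2.cvtColor(w['pixels'],cv2.COLOR_RGB2GRAY)
r=im[105:170,248:310];m=(r<70).astype(np.uint8)
n,l,S,C=cv2.connectedComponentsWithStats(m);k=1+S[1:,4].argmax();print(S[k],C[k])
u,v=C[k]+[248,105];ex=np.array([.9746,.2239]);ey=np.array([.2239,-.9746])
q=ray(w,u,v,.0765);d=q-p;print('nest',q,'tool',d[:2]@ex,d[:2]@ey,'size mm',S[k][2:4]/w['mtx'][0,0]*(w['cam_to_world'][2,3]-.0765)*1e3)
zt=p[2]-.016+.052
c=ray(w,397*.7,398*.7,zt);d=c-p;print('can top rel',d[:2]@ex,d[:2]@ey)
# predicted outline extremes for can centred on the tcp
for z in (zt,zt-.052):
  a=np.linspace(0,2*np.pi,73);P=np.c_[p[0]+.0165*np.cos(a),p[1]+.0165*np.sin(a),0*a+z];Q=proj(w,P)/.7;print(Q.min(0),Q.max(0))
E
```

```text
[   8    9   46   47 1647] [30.27443837 32.13964784]
nest [ 0.50656949 -0.11205213  0.0765    ] tool 0.05747657890739812 0.0008329499686799376 size mm [44.28846706 45.25125983]
can top rel 0.0017664139848172322 0.00043893954153058866
[342.26642895 352.74509061] [448.87872751 451.38723482]
[355.5717059  309.97699151] [436.04715798 386.4755988 ]
```

Emit:
drive_tool(increments=[[[0.058, 0, 0], [0, 0, 0], 0.25], [[0.058, 0, 0], [0, 0, 0], 0.25], [[0.058, 0, 0.04], [0, 0, 0], 0.25], [[0.058, 0, 0.08], [0, 0, 0], 0.25], [[0.058, 0, 0.11], [0, 0, 0], 0.25], [[0.058, 0, 0.13], [0, 0, 0], 0.25], [[0.058, 0, 0.13], [0, 0, 0], 0.25], [[0.058, 0, 0.13], [0, 0, 0], 0.25]])

```text
t: 13.5
position: [0.5072, -0.1121, 0.1064]
tcp_rot: [0.994, 0.113, 0.001, 0.0]
ft_force: [-0.3, -0.4, -0.8]
grip_width: 0.0326
finger_force: 10.0
```

```bash
python3 - <<'E'
from h import *
from plant import manip, vision
w=vision.camera('wrist');c=vision.camera('scene');st=manip.read_state();p=st['position'];print(st['t'],p,st['ft_force'])
# nest model drawn at predicted place, and can bottom (scene)
I=cv2.resize(c['pixels'][165:255,190:310],(800,600),interpolation=cv2.INTER_CUBIC)[:,:,::-1].copy()
a=np.linspace(0,2*np.pi,73)
for z,R,col in [(.081,.022,(0,0,255)),(p[2]-.016,.0165,(0,255,0)),(p[2]+.036,.0165,(0,255,0))]:
  Q=(proj(c,np.c_[p[0]+R*np.cos(a),p[1]+R*np.sin(a),0*a+z])-[190,165]+.5)*6.667
  cv2.polylines(I,[Q.astype(int)],True,col,1)
I[:225,500:]=cv2.resize(w['pixels'][:,:,::-1],(300,225))
cv2.imwrite('pics/c6.png',I)
E
```

```text
13.6 [ 0.50764378 -0.11217624  0.10671815] [ 0.42077294 -0.50463708 -0.28068451]
```

View pics/c6.png

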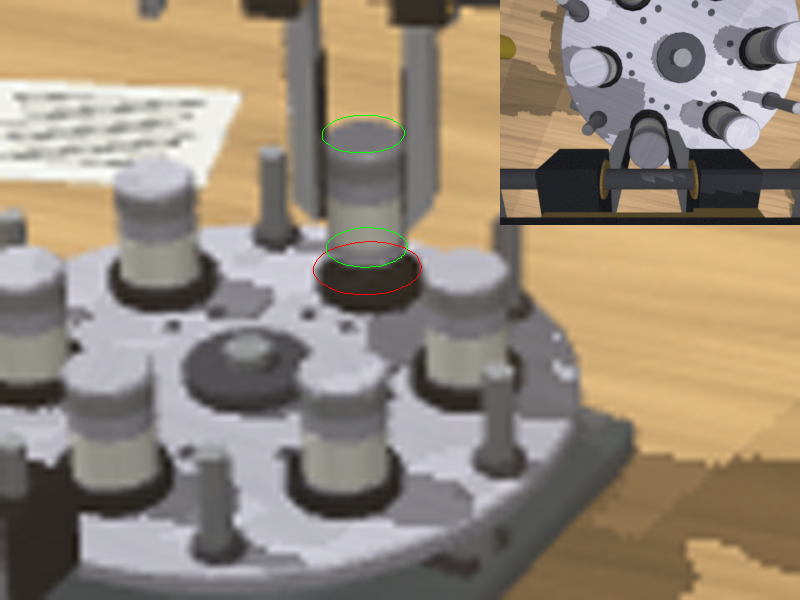

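Emit:
drive_tool(increments=[[[0, -0.0007, 0.003], [0, 0, 0], 0.25], [[0, -0.0007, 0.006], [0, 0, 0], 0.25], [[0, -0.0007, 0.009], [0, 0, 0], 0.25], [[0, -0.0007, 0.011], [0, 0, 0], 0.25], [[0, -0.0007, 0.012], [0, 0, 0], 0.25], [[0, -0.0007, 0.0125], [0, 0, 0], 0.25]])

```text
t: 14.35
position: [0.5067, -0.1112, 0.0929]
tcp_rot: [0.994, 0.113, -0.0, 0.0]
ft_force: [0.7, 0.3, 0.0]
grip_width: 0.0327
finger_force: 10.0
```

No contact with the bottom about 4 mm below the collar rim, so the can is entering the nest. Last few millimetres now.

Emit:
drive_tool(increments=[[[0, 0, 0.0015], [0, 0, 0], 0.25], [[0, 0, 0.003], [0, 0, 0], 0.25], [[0, 0, 0.0043], [0, 0, 0], 0.25], [[0, 0, 0.0043], [0, 0, 0], 0.25]])

```text
t: 14.85
position: [0.5067, -0.1112, 0.0885]
tcp_rot: [0.994, 0.113, -0.0, -0.0]
ft_force: [-0.3, -0.1, -0.9]
grip_width: 0.0329
finger_force: 10.0
```

Emit:
drive_tool(increments=[[[0, 0, 0.0005], [0, 0, 0], 0.25], [[0, 0, 0.0005], [0, 0, 0], 0.38], [[0, 0, 0.0005], [0, 0, 0], 0.42], [[0, 0, 0.0005], [0, 0, 0], 0.5], [[0, 0, 0.0005], [0, 0, 0], 0.5], [[0, 0, 0.0005], [0, 0, 0], 0.5], [[0, 0, -0.02], [0, 0, 0], 0.5], [[0, 0, -0.06], [0, 0, 0], 0.5], [[0, 0, -0.12], [0, 0, 0], 0.5], [[-0.06, 0, -0.12], [0, 0, 0], 0.5], [[-0.12, 0, -0.12], [0, 0, 0], 0.5], [[-0.12, -0.06, -0.12], [0, 0, 0], 0.5], [[-0.12, -0.12, -0.12], [0, 0, 0], 0.5], [[-0.12, -0.18, -0.12], [0, 0, 0], 0.5], [[-0.12, -0.18, -0.12], [0, 0, 0], 0.5], [[-0.12, -0.18, -0.12], [0, 0, 0], 0.5]])

```text
t: 16.85
position: [0.3498, 0.0372, 0.2088]
tcp_rot: [0.994, 0.113, 0.0, 0.001]
ft_force: [-0.8, 0.6, 0.1]
grip_width: 0.0468
finger_force: 0.0
```

```bash
python3 - <<'E'
from h import *
from plant import manip, vision
t=vision.camera('top');c=vision.camera('scene');st=manip.read_state();print(st['t'],st['position'],st['grip_width'])
o=np.zeros((400,800,3),np.uint8);o[:,:400]=cv2.resize(t['pixels'][165:260,280:375],(400,400),interpolation=cv2.INTER_CUBIC)
o[:300,400:]=cv2.resize(c['pixels'][175:265,170:290],(400,300),interpolation=cv2.INTER_CUBIC)
cv2.imwrite('pics/c7.png',o[:,:,::-1])
E
```

```text
16.95 [0.35002604 0.03629472 0.20868268] 0.046958135741982515
```

View pics/c7.png

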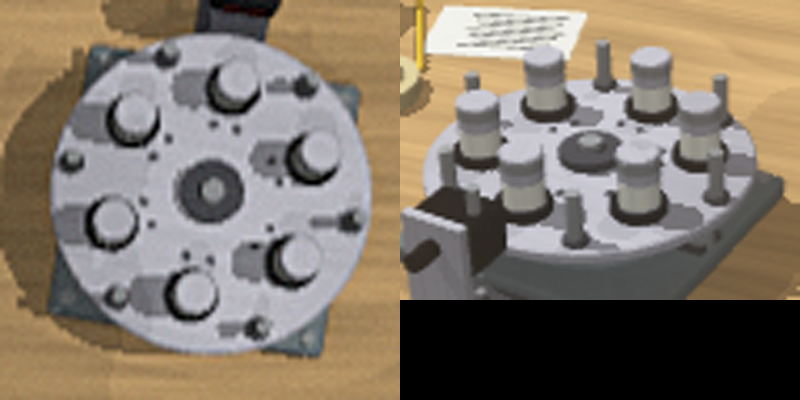

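All six cans stand upright and equally deep. The new one is at top-crop (192,293), and the dial angle is unchanged. I'll hand it in.

```bash
python3 -c "
from plant import manip
print(manip.finish_job())"
```

```text
the job is handed in; nothing more can be done
None
```

I pushed the dial into the next click, stood the film can upright and fully down in the empty nest, and handed the job in at about 17 s; the hand-in returned no verdict.

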